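# Set a telescopic leg to its mark and flip its cam lever shut

### The arm

A 7-joint arm with a two-finger parallel gripper is mounted at the origin on the work surface. World frame = base frame: x ahead of the robot, y to its left, z up, the work surface at z = 0. Lengths are in m, angles in rad, forces in N, time in s.
With the tool pointing down it reaches from about 0.425 to 0.825 m from the base axis. Payload 3.6 kg.
Tool frame: the origin (TCP) lies between the finger pads; the fingertips stand arm.nose_length ahead of it and the grasp point (between the pads) lies 8 mm behind it (arm.nose_length is the distance from the TCP to the fingertips, in m); z points along the fingers, y is the line along which they close (so a half turn about z gives the same grasp; the last joint's range is limited). The gripper opens to 93 mm and grips with 3 to 60 N. Pads are 15 mm wide; open, the fingers measure 128 mm over their backs; the gripper's body (75 mm by 188 mm) begins 65 mm behind the grasp point.
Start: joints at [1.321, 0.615, -0.013, 1.423, 0.008, 1.103, -0.04], TCP at [0.144, -0.634, 0.23] pointing down, gripper open.
Joint ranges: [-3.12, 3.12], [-0.3, 2.06], [-1.34, 1.32], [0.26, 2.42], [-1.36, 4.5], [0.01, 1.98], [-2.84, 2.84]. Speed limits (rad/s): [2.79, 2.79, 3.14, 3.14, 3.14, 3.14, 3.14].

### API

Orientations are given as a rotation vector (axis times angle).
In Python, from rig import arm gives the robot as it stands.
- The arm moves only by the tool send_rows, never from a script. Its argument "moves" is a list of rows, each an object of numbers: "jaw": the finger opening in mm, from 0 to 93; "tx", "ty", "tz": the shift along the world's x, y, z in mm; "ax", "ay", "az": the turn, a rotation vector about the world's x, y, z in degrees. A call has 1 to 12 rows; each row is the pose to reach, as a shift and turn from the pose commanded when the call began; what a row does not reach only later rows make up. A row lasts 1/8 s, in which the tool goes at most 62.5 mm and 10.7 degrees, less where a joint would pass 70% of its speed; a pose out of reach is approached as far as the arm can. A call with a gripper value outside its range is refused whole. The fingers move at their own pace and stop on an object; the grip force is fixed at half the most. Time passes only in rows, so rows that repeat a pose let the fingers close. It gives the time, the measured TCP pose, the force, the opening and the grip force at its end, in the units of the state.
- arm.state(): the state, without advancing time (a new reading comes with each control period).
- arm.snapshot(name): name is "side" or "top" or "wrist"; returns (picture, depth): 400x640x3 uint8, red, green, blue; 400x640 float32, m along the optical axis (not along the pixel's ray), 0 where there is no reading.
- arm.calibration(name): a dict with "intrinsics" (3x3 intrinsics, pixels), "pose" (4x4, takes a point from camera to world coordinates); the wrist camera has in their place "tool_from_camera" (4x4, takes a point from camera to tool coordinates, whose origin is the TCP and whose axes are the flange's). Camera axes: x right, y down, z forward; pixel columns grow to the right and rows downward; lengths in m; the calibration is good to about 2 mm. A picture is of the moment at which its call begins: read the wrist's pose just before it. calibration takes no time and is no camera call.
- arm.job_done(): hands the job in; it is judged then, once.
Trained networks look in the newest picture that a camera, given by its name, has taken for a name from the list of things; names that differ only in an ending like _2 or _b are one class to them, and where a whole thing is asked for, a point or a joint stands for the part that bears it (a point fixed in the world has none). Each returns a list of dicts, best first, with "conf" (0 to 1); they miss things now and then, are a little off and sometimes report something else, mostly with a low value. They report only what shows in the picture. A call takes as long as a camera call.
- arm.look_for(query, camera): "rect" ([centre column, centre row, width, height] in pixels, round what is visible of it).
- arm.trace(query, camera): "mask" (400x640 bool, what is visible of it) and "rect" ([centre column, centre row, width, height] in pixels, round what is visible of it).
The state is a dict: "time_s": time; "qpos": joint angles; "joint_vel": joint speeds; "tau": joint torques, N m; "position": TCP position; "eef_rot": TCP orientation; "contact_force": force on the tool from outside, world axes, zero at the start; "torque": the same for the moment, N m; "finger_gap": opening from 0.0 (shut) to 1.0 (fully open); "grasp_force": force on a finger pad.
Only numpy, scipy, OpenCV 4.12 (cv2) and the standard library are available. Lean on these libraries where they do the work, as an engineer would, in place of code of your own. Each camera call takes 0.05 s, during which the arm holds its last target. There are 200 camera calls.

### The job

Slide the sloping telescopic leg up its tube until the upper lip of its black collar meets the lower edge of the marker band, and, holding it there, press the cam lever closed flat against the collar; do not close the lever before the leg is at the mark. The weight of the leg makes it slide down whenever it is not held, even with the lever closed, so finish while still holding it firmly at the mark with the lever squeezed shut. Leave the band where it is and do not disturb the try square, the mallet and the cup hook.

Things in the scene. Friction and masses are not known exactly. Their poses are not given: they have to be found in the camera images.
- stand: Fixed wooden rest on an orange pad 150 x 440 x 4 mm. Origin on the table under the tube; z up; x level, square to the tube, to the lever side; y (level) towards the tube's high end. Two uprights (46 mm wide in x, 22 mm in y, reaching 18 mm above the tube's axis) at y = -186 and +170 mm hold the tube. Wooden base 90 mm wide, top at z = 20 mm.
- tube_mid (a point): Point on the axis of the fixed aluminium tube, 110 mm above the origin of stand. The tube has 16 mm diameter and slopes up towards the stand's +y at 0.30 rad (17.2 degrees) from level.
- leg: Sliding leg on the tube, 0.4 to 0.65 kg; starts at its lower stop, slides up 140 mm; unheld it slides down. Upper end: black box-shaped collar, 30 mm wide (x), 46 along the tube (y), 36 high (z), with upright side faces free for fingers from above; below it a 24 mm tube 82 mm long with a 29 mm rubber boot. Origin: collar's centre, on the tube axis; y up the tube, x level to the lever side.
- leg_lip (a point): Centre of the upper lip (upper end face) of the collar, on the tube's axis, 23 mm up the tube from the origin of leg.
- mark_edge (a point): Centre of the lower edge of the marker band, on the tube's axis: where leg_lip has to come, 50 to 120 mm up from its start. The band is a thin dark steel ring, 18 mm diameter, 4 mm wide, seated stiffly on the tube above the collar. The collar does not stop against it: it would slide over it.
- lever (a joint): Angle of the cam lever (rad): 0 = closed, flat against the collar's +x side; starts open at 0.4 to 0.58 (stop 0.6). It stays where it is left; moving it takes 0.36 N m, about 11 N at its free end, so a grip of 5 N across collar and lever holds the leg without closing it. Width over collar and lever: 38 mm closed (15 mm to -x, 23 mm to +x of the collar's centre), about 56 mm open at 0.58.
- lever_hinge (a point): Middle of the lever's hinge axis, which is parallel to the tube: 18 mm to +x and 15 mm below the collar's centre (leg frame). Opening swings the lever's upper end outward to +x.
- lever_tip (a point): Centre of the 8 mm round bead at the lever's free upper end, 32 mm from the hinge (in the closed lever, 1 mm further out than the hinge). The lever is a steel plate 30 mm along the tube and 6 mm thick.
- square: Bystander: steel try square lying flat, stock 22 x 100 x 18 mm, blade 150 x 30 x 3 mm. Origin under the stock's centre.
- mallet: Bystander: mallet lying on its side, green rubber head 52 mm diameter, 80 mm long, wooden handle 200 mm along -x. Origin under the head's centre.
- hook: Bystander: chrome cup hook standing on its round 28 mm plate, 57 mm high. Origin under the plate.

How it is judged:
By the outcome, as a careful person would: the job done as asked, in the order asked, and still so for the second after the job is handed in, while the arm keeps its last pose, push and grip.
It also fails if it takes over 38 s, if anything falls off the work surface, if the arm or the gripper's body presses on something with over 40 N, if the wrist force passes 120 N, or if a joint passes its speed limit or range.

## Working session

There is one attempt and no reset: what is moved stays moved. The work goes in short steps, Python scripts to look and compute and a tool call to move; the robot and the scene stay as the last step left them, time stands still between calls to the robot, and variables do not carry over. Pictures are saved under pics/ and viewed, at most 10 in all, crops included, and the job is handed in when it is done.

Besides the shell and the picture viewer there is one more tool, called after "Request:" as name(argument=value, ...) on one line, values as JSON. send_rows: Moves the arm, as the interface text tells. Its arguments: {"type":"object","properties":{"moves":{"type":"array"}},"required":["moves"]}

```bash
ls; mkdir -p pics
cat > h.py <<'E'
import numpy as np, cv2
from rig import arm
from scipy.spatial.transform import Rotation as R
def save(n,img): cv2.imwrite('pics/'+n+'.png',img[:,:,::-1])
def cloud(cam,depth,st=None):
    c=arm.calibration(cam);K=np.array(c['intrinsics'])
    if cam=='wrist':
        T=np.eye(4);T[:3,:3]=R.from_rotvec(st['eef_rot']).as_matrix();T[:3,3]=st['position'];T=T@np.array(c['tool_from_camera'])
    else: T=np.array(c['pose'])
    v,u=np.mgrid[:400,:640]
    P=np.stack([(u-K[0,2])*depth/K[0,0],(v-K[1,2])*depth/K[1,1],depth],-1)
    return P@T[:3,:3].T+T[:3,3]
E
python3 - <<'E'
from h import *
print(arm.state(),arm.nose_length)
for c in ['side','top']:
    im,d=arm.snapshot(c); save(c+'0',im); np.save(c+'0.npy',d)
    P=cloud(c,d)
    for q in ['stand','leg','lever','mark_edge','square','mallet','hook']:
        for r in arm.trace(q,c)[:2]:
            m=r['mask']&(d>0); print(c,q,round(r['conf'],2),np.round(r['rect']),np.round(np.median(P[m],0),3) if m.any() else '')
E
```

```text
pics
{'time_s': 0.0, 'qpos': array([ 1.32049376,  0.61591724, -0.01259253,  1.42487502,  0.00811333,
        1.10339844, -0.04041247]), 'joint_vel': array([-0.00119392, -0.00137531, -0.00031948,  0.00196962, -0.00060685,
       -0.00130638, -0.00064659]), 'tau': array([ 3.03185116e-04, -4.58942521e+01,  2.09124070e-01, -1.65748036e+01,
       -6.11347379e-02,  2.03189574e-02,  2.10648277e-04]), 'position': array([ 0.1440855 , -0.63305346,  0.22849041]), 'eef_rot': array([-3.11942854e+00, -3.50596249e-01,  5.43224309e-04]), 'contact_force': array([-0.00168176, -0.38212646,  0.24470046]), 'torque': array([ 0.00726644, -0.02614735,  0.04904901]), 'grasp_force': 0.0, 'finger_gap': 1.0018149584686762} 0.011
side stand 0.97 [295. 252. 157. 250.] [ 0.475 -0.093  0.019]
side leg 0.85 [298. 268.  46.  81.] [ 0.469 -0.106  0.089]
side lever 0.65 [302. 237.  16.  24.] [ 0.507 -0.093  0.101]
side square 0.94 [346. 211.  89.  62.] [ 0.682 -0.015  0.007]
side mallet 0.86 [422. 337. 120. 125.] [ 0.536 -0.281  0.036]
side hook 0.68 [225. 347.  16.  30.] [ 0.309 -0.131  0.004]
top stand 0.67 [319. 256. 224. 147.] [ 0.496 -0.04   0.02 ]
top leg 0.89 [362. 264.  74.  54.] [ 0.474 -0.103  0.093]
top lever 0.52 [344. 245.  20.  17.] [ 0.51  -0.088  0.103]
top square 0.59 [326. 169.  88.  45.] [ 0.687 -0.026  0.01 ]
top hook 0.63 [356. 353.  16.  16.] [ 0.315 -0.126  0.006]
top hook 0.18 [466. 233. 126.  62.] [ 0.545 -0.273  0.039]
```

Run:
```python
import cv2
a=cv2.imread('pics/side0.png');b=cv2.imread('pics/top0.png')
a=cv2.resize(a[110:400,190:480],None,fx=1.35,fy=1.35);b=cv2.resize(b[150:370,200:540],(400,259))
import numpy as np
o=np.zeros((400,795,3),np.uint8);o[:391,:391]=a[:391,:391];o[:259,395:795]=b
cv2.imwrite('pics/v0.png',o)
```

```text
(no output)
```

View pics/v0.png

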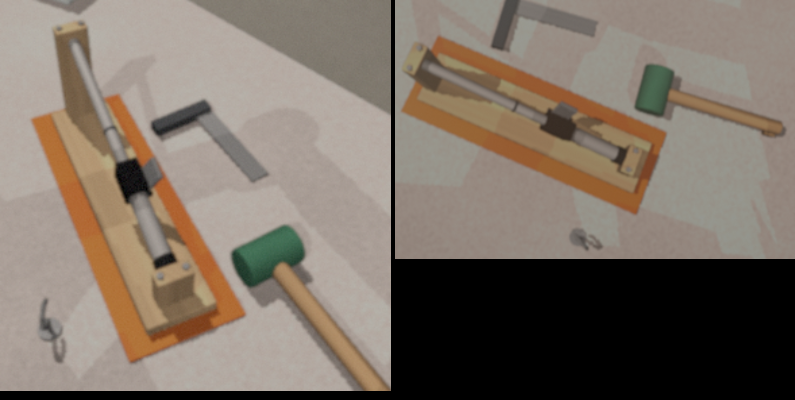

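The side and top views show the tube sloping up to world +y, the collar at side px ~(288,243), the lever open to the +x side, and a ring higher up the tube. The square, mallet and hook stand clear. Next I measure the pad and tube precisely.

Run:
```python
from h import *
for c in ['side','top']:
    im=cv2.imread(f'pics/{c}0.png')[:,:,::-1];d=np.load(c+'0.npy');P=cloud(c,d)
    hsv=cv2.cvtColor(np.ascontiguousarray(im),cv2.COLOR_RGB2HSV)
    m=(hsv[...,0]<13)&(hsv[...,1]>190)&(d>0)&(abs(P[...,2]-.004)<.015)
    p=P[m]; r=cv2.minAreaRect((p[:,:2]*1000).astype(np.float32)); print(c,m.sum(),r,np.median(p[:,2]))
    b=cv2.boxPoints(r); 
    # axis along long side
    e=max([b[1]-b[0],b[2]-b[1]],key=np.linalg.norm); e=e/np.linalg.norm(e); e*=np.sign(e[1])
    o=np.array(r[0])/1000; yv=np.array([*e,0]); xv=np.array([e[1],-e[0],0])
    q=(P-np.array([*o,0])); L=np.stack([q@xv,q@yv,P[...,2]],-1)
    s=(d>0)&(abs(L[...,0])<.04)&(abs(L[...,1])<.15)&(L[...,2]>.06)
    # tube top points above expected
    t=s&(L[...,1]>.07)
    top=L[t]; print('tube x',np.median(top[:,0]),'z resid',np.percentile(top[:,2]-(.11+top[:,1]*np.tan(.3)),[50,90]))
    # profile along the tube
    a=np.cos(.3)*L[...,1]+np.sin(.3)*(L[...,2]-.11); n=-np.sin(.3)*L[...,1]+np.cos(.3)*(L[...,2]-.11)
    for k in np.arange(-.13,.13,.006):
        w=s&(abs(a-k)<.003)
        if w.sum(): print(round(k*1000),w.sum(),np.round(1000*np.percentile(n[w],[50,90])),np.round(1000*np.percentile(L[...,0][w],[5,95])),np.round(im[w].mean(0)))
```

```text
side 324 ((381.44061279296875, -95.96070861816406), (570.7230224609375, 339.61151123046875), 13.167015075683594) 0.003367507011744153
tube x 0.016276821164414684 z resid [-0.03770665 -0.02990452]
56 4 [-48. -47.] [37. 39.] [134. 126. 116.]
62 19 [-45. -42.] [29. 39.] [124. 117. 111.]
68 62 [-44. -40.] [13. 38.] [86. 80. 74.]
74 90 [-39. -30.] [ 6. 38.] [64. 60. 57.]
80 95 [-34. -29.] [-3. 37.] [46. 42. 40.]
86 115 [-32. -27.] [-10.  35.] [27. 24. 24.]
92 118 [-32. -26.] [-12.  34.] [31. 28. 25.]
98 105 [-31. -26.] [-9. 32.] [37. 33. 32.]
104 98 [-33. -28.] [-19.  34.] [59. 55. 53.]
110 122 [-38. -30.] [-26.  38.] [96. 88. 83.]
116 128 [-40. -33.] [-35.  36.] [120. 111. 104.]
122 83 [-39. -33.] [-37.  32.] [130. 119. 113.]
128 37 [-37. -32.] [-38.  24.] [135. 121. 112.]
top 0 ((0.0, 0.0), (0.0, 0.0), 0.0) nan
  return _methods._mean(a, axis=axis, dtype=dtype,
  ret = ret.dtype.type(ret / rcount)
<stdin>:9: RuntimeWarning: invalid value encountered in divide
Traceback (most recent call last):
IndexError: index -1 is out of bounds for axis 0 with size 0
```

Run:
```python
from h import *
for c in ['side','top']:
    im=cv2.imread(f'pics/{c}0.png')[:,:,::-1];d=np.load(c+'0.npy');P=cloud(c,d)
    I=im.astype(int)
    m=(I[...,0]-I[...,2]>95)&(I[...,0]>1.6*I[...,1])
    n,lab,st,_=cv2.connectedComponentsWithStats(m.astype(np.uint8))
    big=np.isin(lab,[i for i in range(1,n) if st[i,4]>80]); m=big&(d>0)&(abs(P[...,2]-.004)<.012)
    p=P[m]; r=cv2.minAreaRect((p[:,:2]*1000).astype(np.float32)); print(c,m.sum(),r,np.median(p[:,2]))
    b=cv2.boxPoints(r); 
    e=max([b[1]-b[0],b[2]-b[1]],key=np.linalg.norm); e=e/np.linalg.norm(e); e*=np.sign(e[1])
    o=np.array(r[0])/1000; yv=np.array([*e,0]); xv=np.array([e[1],-e[0],0])
    print('yaw of stand y',np.degrees(np.arctan2(e[1],e[0])))
    q=(P-np.array([*o,0])); L=np.stack([q@xv,q@yv,P[...,2]],-1)
    s=(d>0)&(abs(L[...,0])<.04)&(abs(L[...,1])<.16)&(L[...,2]>.05)
    a=np.cos(.3)*L[...,1]+np.sin(.3)*(L[...,2]-.11); nn=-np.sin(.3)*L[...,1]+np.cos(.3)*(L[...,2]-.11)
    for k in np.arange(-.15,.16,.006):
        w=s&(abs(a-k)<.003)&(nn>-.01)
        if w.sum()>2: print(round(k*1000),w.sum(),np.round(1000*np.percentile(nn[w],[50,90])),np.round(1000*np.percentile(L[...,0][w],[5,50,95])),np.round(im[w].mean(0)))
```

```text
side 3180 ((495.4110107421875, -41.04624938964844), (437.2781982421875, 145.89633178710938), 70.54935455322266) 0.003459158173891197
yaw of stand y 70.549355
-150 54 [5. 9.] [-12.  -2.  10.] [95. 88. 82.]
-144 58 [5. 7.] [-11.  -2.  10.] [144. 136. 130.]
-138 51 [4. 7.] [-10.  -1.  10.] [147. 139. 132.]
-132 57 [5. 7.] [-10.  -2.  11.] [144. 137. 130.]
-126 51 [4. 7.] [-10.  -1.  10.] [142. 135. 130.]
-120 54 [4. 7.] [-10.  -2.  10.] [143. 136. 129.]
-114 51 [5. 7.] [-11.  -1.  10.] [143. 136. 130.]
-108 57 [4. 7.] [-10.  -1.  10.] [144. 137. 131.]
-102 50 [4. 7.] [-10.  -2.  10.] [146. 139. 132.]
-96 55 [5. 7.] [-10.  -1.  10.] [148. 140. 133.]
-90 48 [5. 7.] [-10.  -1.  10.] [143. 135. 129.]
-84 50 [5. 7.] [-10.  -1.  10.] [134. 126. 119.]
-78 49 [5. 8.] [-10.  -1.  10.] [129. 122. 115.]
-72 47 [4. 7.] [-11.  -3.  10.] [99. 94. 90.]
-66 103 [10. 13.] [-13.  -2.  14.] [33. 32. 31.]
-60 104 [11. 14.] [-14.   7.  35.] [49. 41. 38.]
-54 110 [11. 14.] [-14.   8.  34.] [53. 50. 48.]
-48 106 [11. 14.] [-14.  10.  34.] [55. 51. 50.]
-42 107 [11. 13.] [-14.   7.  34.] [53. 49. 48.]
-36 107 
[... 3375 characters left out ...]
128. 117. 107.]
72 30 [1. 2.] [-6.  1.  8.] [126. 115. 106.]
78 28 [1. 3.] [-6.  0.  7.] [127. 115. 106.]
84 31 [1. 4.] [-7. -1.  7.] [127. 116. 107.]
90 30 [1. 4.] [-6. -0.  7.] [128. 117. 108.]
96 30 [1. 3.] [-7. -0.  7.] [126. 115. 107.]
102 31 [1. 3.] [-6.  0.  8.] [127. 116. 107.]
108 30 [1. 3.] [-7.  0.  7.] [126. 116. 107.]
114 32 [1. 3.] [-7. -1.  7.] [126. 116. 107.]
120 31 [2. 4.] [-7.  0.  7.] [127. 116. 108.]
126 31 [1. 3.] [-7. -0.  6.] [128. 117. 109.]
132 31 [1. 4.] [-6.  0.  8.] [126. 116. 107.]
138 31 [1. 3.] [-7. -0.  8.] [126. 116. 107.]
144 32 [2. 4.] [-6.  0.  7.] [126. 116. 108.]
150 32 [1. 2.] [-7. -0.  7.] [126. 116. 108.]
156 28 [1. 3.] [-6. -0.  7.] [128. 118. 110.]
```

The collar spans about −68…−22 mm along the tube and the band's lower edge is near +29 mm (side camera). Next I compute a hover pose for a close look.

```bash
cat >> h.py <<'E'
O=np.array([.4954,-.0410,.110]); YAW=np.radians(70.57)
X=np.array([np.sin(YAW),-np.cos(YAW),0]); Yh=np.array([np.cos(YAW),np.sin(YAW),0]); Z=np.array([0,0,1.])
U=np.cos(.3)*Yh+np.sin(.3)*Z; N=-np.sin(.3)*Yh+np.cos(.3)*Z
def world(x,a,n): return O+(x*X+a*U+n*N)/1000   # mm in tube frame
def tubef(P): return np.stack([(P-O)@X,(P-O)@U,(P-O)@N],-1)*1000
RT=np.stack([U,X,-N],1)  # tool x=U, y=X, z=-N
def goto(x,a,n):
    s=arm.state(); d=(world(x,a,n)-s['position'])*1000
    r=np.degrees((R.from_matrix(RT)*R.from_rotvec(s['eef_rot']).inv()).as_rotvec())
    print('shift',np.round(d,1),'turn',np.round(r,2))
E
python3 - <<'E'
from h import *
print(np.linalg.det(RT)); goto(10,-20,110)
E
```

```text
0.9999999999999999
shift [343.4 540.8 -20.5] turn [ 11.93 -13.39  57.29]
```

Request:
send_rows(moves=[{"tx":170,"ty":270,"tz":20,"ax":6,"ay":-7,"az":29},{"tx":170,"ty":270,"tz":20,"ax":6,"ay":-7,"az":29},{"tx":170,"ty":270,"tz":20,"ax":6,"ay":-7,"az":29},{"tx":170,"ty":270,"tz":20,"ax":6,"ay":-7,"az":29},{"tx":170,"ty":270,"tz":20,"ax":6,"ay":-7,"az":29},{"tx":343,"ty":541,"tz":-20,"ax":11.9,"ay":-13.4,"az":57.3},{"tx":343,"ty":541,"tz":-20,"ax":11.9,"ay":-13.4,"az":57.3},{"tx":343,"ty":541,"tz":-20,"ax":11.9,"ay":-13.4,"az":57.3},{"tx":343,"ty":541,"tz":-20,"ax":11.9,"ay":-13.4,"az":57.3},{"tx":343,"ty":541,"tz":-20,"ax":11.9,"ay":-13.4,"az":57.3},{"tx":343,"ty":541,"tz":-20,"ax":11.9,"ay":-13.4,"az":57.3},{"tx":343,"ty":541,"tz":-20,"ax":11.9,"ay":-13.4,"az":57.3}])

```text
schema error: expected keys jaw, tx, ty, tz, ax, ay, az
```

All keys are required.

Request:
send_rows(moves=[{"jaw":93,"tx":170,"ty":270,"tz":20,"ax":6,"ay":-7,"az":29},{"jaw":93,"tx":170,"ty":270,"tz":20,"ax":6,"ay":-7,"az":29},{"jaw":93,"tx":170,"ty":270,"tz":20,"ax":6,"ay":-7,"az":29},{"jaw":93,"tx":170,"ty":270,"tz":20,"ax":6,"ay":-7,"az":29},{"jaw":93,"tx":170,"ty":270,"tz":20,"ax":6,"ay":-7,"az":29},{"jaw":93,"tx":343,"ty":541,"tz":-20,"ax":11.9,"ay":-13.4,"az":57.3},{"jaw":93,"tx":343,"ty":541,"tz":-20,"ax":11.9,"ay":-13.4,"az":57.3},{"jaw":93,"tx":343,"ty":541,"tz":-20,"ax":11.9,"ay":-13.4,"az":57.3},{"jaw":93,"tx":343,"ty":541,"tz":-20,"ax":11.9,"ay":-13.4,"az":57.3},{"jaw":93,"tx":343,"ty":541,"tz":-20,"ax":11.9,"ay":-13.4,"az":57.3},{"jaw":93,"tx":343,"ty":541,"tz":-20,"ax":11.9,"ay":-13.4,"az":57.3},{"jaw":93,"tx":343,"ty":541,"tz":-20,"ax":11.9,"ay":-13.4,"az":57.3}])

```text
time_s: 2.3
position: [0.4877, -0.0911, 0.2098]
eef_rot: [-2.402, -1.707, -0.364]
contact_force: [0.5, -0.7, 0.1]
finger_gap: 1.0
grasp_force: 0.0
```

```bash
cat >> h.py <<'E'
def look(tag):
    st=arm.state(); im,d=arm.snapshot('wrist'); save(tag,im); np.save(tag+'.npy',d)
    P=tubef(cloud('wrist',d,st)); print('tcp',np.round(tubef(st['position']),1),'jaw',93*st['finger_gap'])
    for q in ['leg','lever','mark_edge','lever_tip']:
        for r in arm.trace(q,'wrist')[:1]:
            m=r['mask']&(d>0)
            if m.any(): print(q,round(r['conf'],2),np.round(r['rect']),np.round(np.percentile(P[m],[2,50,98],axis=0),1).tolist())
    return im,d,P
def profile(im,d,P,ks,step=2,w=5):
    for k in ks:
        m=(d>0)&(abs(P[...,1]-k)<step/2)&(abs(P[...,0])<w)&(P[...,2]>-8)&(P[...,2]<25)
        if m.sum()>2: print(k,m.sum(),np.round(np.median(P[m][:,2]),1),np.round(im[m].mean()))
E
python3 - <<'E'
from h import *
im,d,P=look('w1'); goto(10,-20,110)
profile(im,d,P,range(-80,46,2))
m=(d>0)&(abs(P[...,1]+45)<8)&(P[...,2]>-20)&(P[...,2]<40)
for x in range(-24,52,3):
    w=m&(abs(P[...,0]-x)<1.5)
    if w.sum(): print('x',x,w.sum(),np.round(np.median(P[w][:,2]),1))
E
```

```text
tcp [  9.4 -18.1 110. ] jaw 92.95796146345685
leg 0.69 [319. 247.  56. 101.] [[-11.8, -122.8, -16.0], [5.5, -50.1, 7.9], [36.0, -20.7, 14.1]]
lever 0.63 [336. 226.  19.  39.] [[17.7, -56.7, -16.7], [28.0, -41.3, 3.2], [37.6, -28.5, 12.9]]
mark_edge 0.19 [334. 224.  25.  39.] [[17.7, -57.5, -17.0], [27.8, -41.8, 2.9], [37.2, -28.5, 13.0]]
shift [ 0.8  1.6 -0.4] turn [0.07 0.   0.19]
-80 16 6.2 115.0
-78 18 6.4 115.0
-76 16 6.6 115.0
-74 19 6.6 112.0
-72 15 6.5 98.0
-70 20 6.6 82.0
-68 3 7.4 79.0
-66 7 12.2 12.0
-64 14 12.9 18.0
-62 19 13.0 20.0
-60 20 13.2 19.0
-58 19 13.0 20.0
-56 20 13.2 19.0
-54 17 12.9 20.0
-52 18 13.0 20.0
-50 18 13.4 18.0
-48 19 13.1 20.0
-46 19 13.0 19.0
-44 19 13.1 20.0
-42 20 12.8 19.0
-40 21 13.1 19.0
-38 20 13.4 20.0
-36 21 13.5 20.0
-34 21 13.3 19.0
-32 22 13.2 20.0
-30 22 13.2 20.0
-28 21 13.1 21.0
-26 23 13.3 20.0
-24 22 13.2 21.0
-22 31 12.1 21.0
-20 44 3.9 55.0
-18 20 2.5 112.0
-16 19 2.5 117.0
-14 18 2.5 114.0
-12 21 2.7 115.0
-10 18 2.8 115.0
-8 21 2.8 115.0
-6 19 2.6 116.0
-4 22 2.5 115.0
-2 19 2.7 116.0
0 21 2.8 115.0
2 23 2.4 115.0
4 20 2.6 116.0
6 21 2.6 115.0
8 22 2.7 116.0
10 20 2.7 116.0
12 20 2.8 116.0
14 20 3.0 116.0
16 22 2.2 115.0
18 20 2.8 116.0
20 20 2.7 114.0
22 26 2.9 104.0
24 21 2.8 101.0
26 20 2.8 101.0
28 22 2.6 100.0
30 20 3.3 80.0
32 24 3.6 42.0
34 31 3.6 68.0
36 22 3.3 100.0
38 23 2.5 98.0
40 26 2.3 99.0
42 28 2.9 100.0
44 22 2.7 99.0
x -12 45 12.6
x -9 45 13.3
x -6 47 13.2
x -3 47 13.1
x 0 45 13.0
x 3 48 13.1
x 6 59 13.2
x 9 45 13.2
x 12 45 13.2
x 15 47 12.4
x 18 28 -15.6
x 21 42 -10.7
x 24 55 -4.4
x 27 49 2.3
x 30 49 7.7
x 33 55 11.8
x 36 45 12.0
x 39 11 9.6
```

View pics/w1.png

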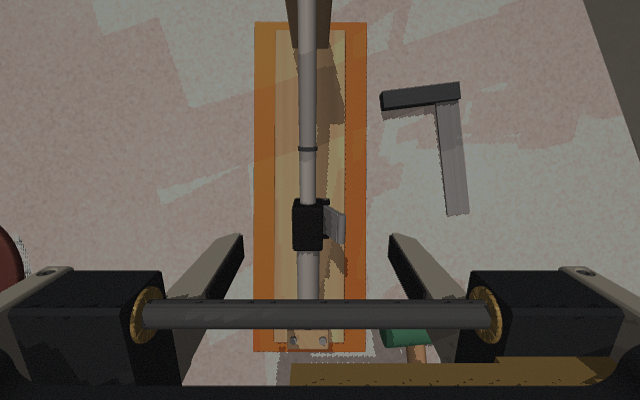

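The wrist view shows the collar at px (308,225), the open lever to its right at (336,226) and the dark band at (308,149). The tube is clear between them. The travel needed is about 51.5 mm. Descend with the jaws wide.

Run:
```python
from h import *
goto(13,-44,40);goto(13,-44,-7)
```

```text
shift [  2.9  -1.5 -74.4] turn [0.07 0.   0.19]
shift [   7.5   11.6 -119.3] turn [0.07 0.   0.19]
```

Request:
send_rows(moves=[{"jaw":93,"tx":3,"ty":-1.5,"tz":-74,"ax":0,"ay":0,"az":0.2},{"jaw":93,"tx":3,"ty":-1.5,"tz":-74,"ax":0,"ay":0,"az":0.2},{"jaw":80,"tx":7.5,"ty":11.6,"tz":-119,"ax":0,"ay":0,"az":0.2},{"jaw":70,"tx":7.5,"ty":11.6,"tz":-119,"ax":0,"ay":0,"az":0.2},{"jaw":66,"tx":7.5,"ty":11.6,"tz":-119,"ax":0,"ay":0,"az":0.2},{"jaw":62,"tx":7.5,"ty":11.6,"tz":-119,"ax":0,"ay":0,"az":0.2},{"jaw":62,"tx":7.5,"ty":11.6,"tz":-119,"ax":0,"ay":0,"az":0.2},{"jaw":62,"tx":7.5,"ty":11.6,"tz":-119,"ax":0,"ay":0,"az":0.2}])

```text
time_s: 3.55
position: [0.495, -0.0815, 0.0913]
eef_rot: [-2.403, -1.707, -0.364]
contact_force: [0.4, 0.4, 0.1]
finger_gap: 0.669
grasp_force: 0.0
```

Run:
```python
from h import *
im,d,P=look('w2'); s=arm.state();print(s['contact_force'],s['grasp_force'])
m=(d>0)&(abs(P[...,1]+36)<8)&(P[...,2]>-20)&(P[...,2]<40)
for x in range(-30,60,3):
    w=m&(abs(P[...,0]-x)<1.5)
    if w.sum(): print('x',x,w.sum(),np.round(np.median(P[w][:,2]),1))
```

```text
tcp [ 13.1 -42.1  -6.6] jaw 62.26347271466007
leg 0.97 [314. 287.  98. 149.] [[-11.9, -109.9, -16.3], [8.1, -41.3, 11.4], [36.2, -20.8, 14.1]]
lever 0.95 [343. 257.  39.  86.] [[17.7, -58.7, -21.4], [28.4, -41.0, 3.7], [38.2, -28.5, 12.9]]
mark_edge 0.86 [292. 128.  32.   8.] [[-7.3, 30.2, -3.5], [2.2, 32.2, 3.1], [10.6, 34.1, 5.5]]
lever_tip 0.69 [344. 256.  41.  83.] [[18.0, -57.3, -16.7], [28.2, -40.8, 4.2], [37.3, -28.6, 13.0]]
[-0.1446111  -0.15557075  0.09042206] 0.0
x -30 284 21.4
x -27 287 19.7
x -24 307 19.8
x -21 305 19.8
x -18 609 18.9
x -15 1 10.2
x -12 124 12.6
x -9 150 13.3
x -6 152 13.1
x -3 151 13.2
x 0 152 13.1
x 3 155 13.3
x 6 138 13.2
x 9 159 13.3
x 12 146 13.2
x 15 145 12.4
x 18 100 -15.5
x 21 147 -10.4
x 24 181 -4.6
x 27 193 1.8
x 30 216 7.6
x 33 193 11.8
x 36 156 11.9
x 39 28 10.4
x 45 697 18.3
x 48 304 19.6
x 51 298 18.6
x 54 283 20.8
x 57 271 20.4
```

View pics/w2.png

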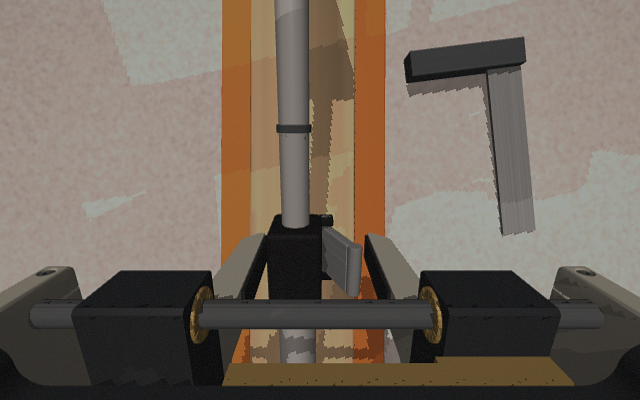

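Both fingers straddle collar and lever: left pad at px ~(250,270), lever edge ~(358,265), right pad ~(380,265), band at (293,128). Close gently to a light hold.

Request:
send_rows(moves=[{"jaw":56,"tx":0,"ty":0,"tz":0,"ax":0,"ay":0,"az":0},{"jaw":54,"tx":0,"ty":0,"tz":0,"ax":0,"ay":0,"az":0},{"jaw":54,"tx":0,"ty":0,"tz":0,"ax":0,"ay":0,"az":0},{"jaw":54,"tx":0,"ty":0,"tz":0,"ax":0,"ay":0,"az":0}])

```text
time_s: 4.3
position: [0.4947, -0.0812, 0.0906]
eef_rot: [-2.402, -1.706, -0.363]
contact_force: [-0.7, -0.0, -0.2]
finger_gap: 0.582
grasp_force: 0.0
```

Request:
send_rows(moves=[{"jaw":53,"tx":0,"ty":0,"tz":0,"ax":0,"ay":0,"az":0},{"jaw":53,"tx":0,"ty":0,"tz":0,"ax":0,"ay":0,"az":0},{"jaw":53,"tx":0,"ty":0,"tz":0,"ax":0,"ay":0,"az":0}])

```text
time_s: 4.68
position: [0.4948, -0.0812, 0.0906]
eef_rot: [-2.402, -1.706, -0.363]
contact_force: [0.2, -0.5, 0.3]
finger_gap: 0.57
grasp_force: 0.0
```

Request:
send_rows(moves=[{"jaw":52,"tx":0,"ty":0,"tz":0,"ax":0,"ay":0,"az":0},{"jaw":52,"tx":0,"ty":0,"tz":0,"ax":0,"ay":0,"az":0},{"jaw":52,"tx":0,"ty":0,"tz":0,"ax":0,"ay":0,"az":0}])

```text
time_s: 5.05
position: [0.4944, -0.081, 0.0906]
eef_rot: [-2.401, -1.706, -0.362]
contact_force: [-1.1, 0.8, 0.6]
finger_gap: 0.561
grasp_force: 0.6
```

Request:
send_rows(moves=[{"jaw":51,"tx":0,"ty":0,"tz":0,"ax":0,"ay":0,"az":0},{"jaw":51,"tx":0,"ty":0,"tz":0,"ax":0,"ay":0,"az":0},{"jaw":51,"tx":0,"ty":0,"tz":0,"ax":0,"ay":0,"az":0}])

```text
time_s: 5.42
position: [0.4942, -0.0809, 0.0906]
eef_rot: [-2.401, -1.706, -0.362]
contact_force: [-3.5, 0.6, 1.0]
finger_gap: 0.552
grasp_force: 13.4
```

Light grip (13 N) with the lever still open. Slide up 40 mm along the tube.

Request:
send_rows(moves=[{"jaw":51,"tx":1.6,"ty":4.5,"tz":1.5,"ax":0,"ay":0,"az":0},{"jaw":51,"tx":3.2,"ty":9.0,"tz":3.0,"ax":0,"ay":0,"az":0},{"jaw":51,"tx":4.8,"ty":13.5,"tz":4.4,"ax":0,"ay":0,"az":0},{"jaw":51,"tx":6.4,"ty":18.0,"tz":5.9,"ax":0,"ay":0,"az":0},{"jaw":51,"tx":8.0,"ty":22.5,"tz":7.4,"ax":0,"ay":0,"az":0},{"jaw":51,"tx":9.5,"ty":27.0,"tz":8.9,"ax":0,"ay":0,"az":0},{"jaw":51,"tx":11.1,"ty":31.5,"tz":10.3,"ax":0,"ay":0,"az":0},{"jaw":51,"tx":12.7,"ty":36.0,"tz":11.8,"ax":0,"ay":0,"az":0},{"jaw":51,"tx":12.7,"ty":36.0,"tz":11.8,"ax":0,"ay":0,"az":0},{"jaw":51,"tx":12.7,"ty":36.0,"tz":11.8,"ax":0,"ay":0,"az":0}])

```text
time_s: 6.68
position: [0.5071, -0.0447, 0.1025]
eef_rot: [-2.401, -1.706, -0.362]
contact_force: [-5.5, -1.1, 3.6]
finger_gap: 0.556
grasp_force: 13.7
```

Run:
```python
from h import *
im,d,P=look('w3'); profile(im,d,P,range(6,44,1),1,7)
```

```text
tcp [12.2 -1.8 -7.3] jaw 51.72045076692323
leg 0.77 [314. 287.  98. 148.] [[-12.2, -69.4, -17.1], [7.9, -0.7, 11.3], [36.4, 19.6, 14.2]]
lever 0.83 [344. 263.  40.  70.] [[17.7, -17.9, -17.2], [28.3, -0.9, 4.3], [37.8, 11.7, 13.1]]
mark_edge 0.58 [295. 207.  31.  14.] [[-7.5, 29.9, -3.6], [1.9, 32.3, 3.0], [10.3, 34.4, 5.1]]
lever_tip 0.95 [344. 263.  42.  71.] [[17.9, -17.8, -16.5], [28.4, -1.0, 4.4], [37.7, 11.6, 13.1]]
6 43 13.1 21.0
7 50 13.3 20.0
8 41 13.3 20.0
9 48 13.1 21.0
10 46 13.0 21.0
11 51 13.1 21.0
12 40 13.3 21.0
13 48 13.3 20.0
14 46 13.0 20.0
15 49 13.4 20.0
16 45 13.1 21.0
17 60 13.0 24.0
18 59 12.6 27.0
19 207 8.5 26.0
20 77 3.8 62.0
21 42 2.3 109.0
22 39 2.6 112.0
23 42 2.3 111.0
24 34 2.4 110.0
25 39 2.4 111.0
26 38 2.5 109.0
27 42 2.5 112.0
28 39 2.4 109.0
29 35 2.7 108.0
30 27 3.3 71.0
31 45 3.8 48.0
32 45 3.6 49.0
33 41 3.7 49.0
34 62 3.2 66.0
35 48 2.3 110.0
36 44 2.4 110.0
37 38 2.2 111.0
38 44 2.8 110.0
39 45 2.4 110.0
40 43 2.4 111.0
41 41 2.1 110.0
42 42 2.4 111.0
43 46 2.4 110.0
```

View pics/w3.png

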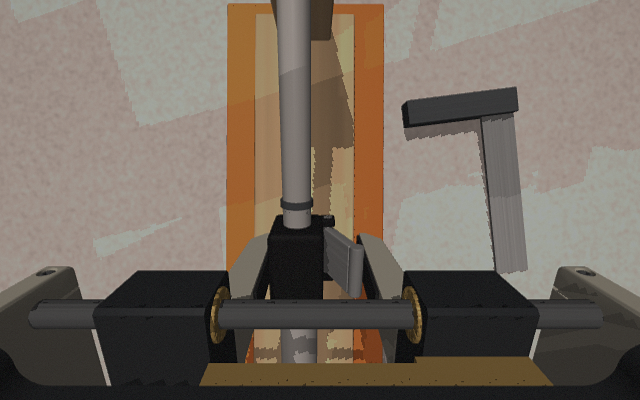

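The leg followed the full 40 mm with the lever still open: band at px (295,207), collar's upper edge at (298,225). Refine the remaining gap.

Run:
```python
from h import *
im=cv2.imread('pics/w3.png')[:,:,::-1];d=np.load('w3.npy');st=arm.state();P=tubef(cloud('wrist',d,st))
f=(d>0)&(abs(P[...,0]-1)<13)&(P[...,2]<11)&(P[...,2]>5)&(abs(P[...,1]-19.5)<3)
print('face wrist',f.sum(),np.percentile(P[f][:,1],[10,50,90]))
K=np.array(arm.calibration('wrist')['intrinsics']);print(K[0,0])
t=(abs(P[...,0]-1)<4)&(d>0)&(abs(P[...,2]-3)<3)
for lo in [(25,32),(32,39)]:
    m=t&(P[...,1]>lo[0])&(P[...,1]<lo[1]); g=im.mean(2)
    # per-column threshold crossing at mid grey
    out=[]
    for c in np.unique(np.where(m)[1]):
        r=np.where(m[:,c])[0]; a=P[r,c,1]; v=g[r,c]; i=np.where(np.diff((v>78).astype(int)))[0]
        out+= [a[j]+(78-v[j])/(v[j+1]-v[j])*(a[j+1]-a[j]) for j in i[:1]]
    print(lo,len(out),np.median(out))
for c in ['side','top']:
    im,d=arm.snapshot(c);save(c+'3',im);P=tubef(cloud(c,d));g=im.mean(2)
    for w,lab in [(4,'')]:
        for k in np.arange(14,40,1):
            m=(d>0)&(abs(P[...,1]-k)<1)&(abs(P[...,0])<5)&(P[...,2]>-2)&(P[...,2]<20)
            if m.sum(): print(c,k,m.sum(),np.round(np.median(P[m][:,2]),1),np.round(g[m].mean()))
```

```text
face wrist 242 [18.64766148 19.08496231 19.49371669]
284.35528001438564
(25, 32) 15 29.781525920727375
(32, 39) 15 34.025335602807225
side 14 1 12.9 42.0
side 15 1 12.9 42.0
top 14 1 11.8 63.0
top 15 5 13.8 58.0
top 16 6 14.1 54.0
top 17 5 14.2 48.0
top 18 9 13.7 47.0
top 19 12 12.4 58.0
top 20 12 8.7 79.0
top 21 9 5.0 97.0
top 22 6 2.5 115.0
top 23 7 2.8 122.0
top 24 7 2.8 128.0
top 25 5 2.8 127.0
top 26 5 4.7 126.0
top 27 7 4.2 128.0
top 28 7 3.7 126.0
top 29 7 2.2 118.0
top 30 5 2.9 113.0
top 31 4 3.4 100.0
top 32 8 4.9 89.0
top 33 7 5.1 83.0
top 34 6 3.5 87.0
top 35 7 2.4 97.0
top 36 7 3.0 113.0
top 37 7 3.0 120.0
top 38 6 2.6 126.0
top 39 7 2.9 128.0
```

Request:
send_rows(moves=[{"jaw":51,"tx":1.0,"ty":3.1,"tz":1.0,"ax":0,"ay":0,"az":0},{"jaw":51,"tx":2.0,"ty":6.3,"tz":2.0,"ax":0,"ay":0,"az":0},{"jaw":51,"tx":2.8,"ty":9.7,"tz":3.1,"ax":0,"ay":0,"az":0},{"jaw":51,"tx":2.8,"ty":9.7,"tz":3.1,"ax":0,"ay":0,"az":0},{"jaw":51,"tx":2.8,"ty":9.7,"tz":3.1,"ax":0,"ay":0,"az":0}])

```text
time_s: 7.65
position: [0.5103, -0.0354, 0.1055]
eef_rot: [-2.402, -1.706, -0.363]
contact_force: [-4.0, -1.3, 3.3]
finger_gap: 0.558
grasp_force: 13.4
```

Run:
```python
from h import *
im,d,P=look('w4'); profile(im,d,P,range(24,40,1),1,6)
f=(d>0)&(abs(P[...,0]-1)<13)&(P[...,2]<11)&(P[...,2]>5.5)&(abs(P[...,1]-30)<3)
print('face',f.sum(),np.percentile(P[f][:,1],[10,50,90]))
c=im[150:290,220:400]; cv2.imwrite('pics/w4c.png',cv2.resize(c,None,fx=4,fy=4,interpolation=cv2.INTER_CUBIC)[:,:,::-1])
```

```text
tcp [12.2  8.5 -7.3] jaw 51.87432086816589
leg 0.61 [306. 180. 152. 360.] [[-69.4, -122.3, -163.2], [7.5, 55.8, -103.8], [72.3, 170.7, 13.5]]
lever 0.65 [343. 258.  38.  85.] [[17.9, -7.2, -16.5], [28.4, 9.5, 4.4], [37.7, 21.9, 13.0]]
mark_edge 0.81 [297. 223.  32.  15.] [[-7.3, 29.6, -6.9], [1.8, 32.3, 2.9], [10.3, 34.4, 5.2]]
lever_tip 0.9 [344. 257.  39.  84.] [[17.9, -7.5, -17.3], [28.2, 9.7, 4.1], [37.5, 22.1, 13.0]]
24 35 13.3 20.0
25 35 13.2 21.0
26 50 13.4 20.0
27 47 13.1 22.0
28 48 12.7 26.0
29 111 10.8 23.0
30 116 6.7 23.0
31 36 3.8 50.0
32 38 3.7 50.0
33 36 3.8 50.0
34 53 2.7 72.0
35 39 2.5 111.0
36 32 2.3 112.0
37 46 2.3 111.0
38 26 2.5 109.0
39 39 2.4 111.0
face 233 [29.16742963 29.5895873  30.00005369]
```

View pics/w4c.png

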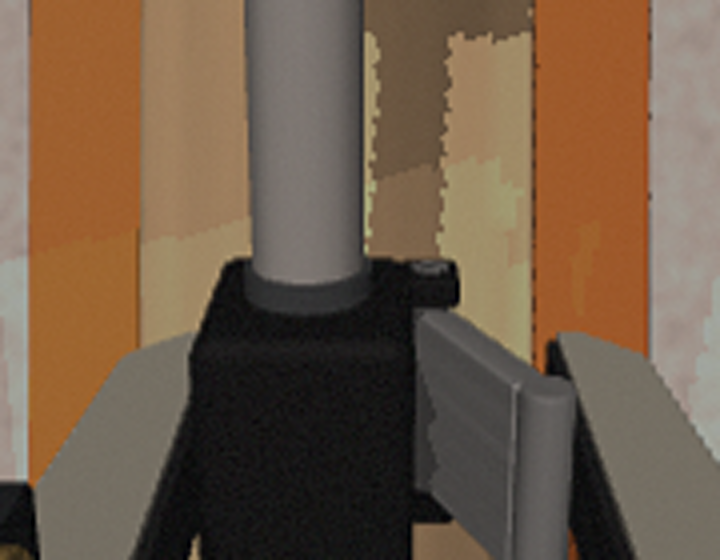

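The crop shows the band (px ~308,290 in the crop) seated right on the collar's upper face with its full 4 mm showing. The remaining gap is within ~0.3 mm. Now close the lever gradually, shifting the hand with it so the collar-side pad keeps contact.

Request:
send_rows(moves=[{"jaw":50,"tx":-0.3,"ty":0.1,"tz":0,"ax":0,"ay":0,"az":0},{"jaw":49,"tx":-0.8,"ty":0.3,"tz":0,"ax":0,"ay":0,"az":0},{"jaw":48,"tx":-1.3,"ty":0.4,"tz":0,"ax":0,"ay":0,"az":0},{"jaw":47,"tx":-1.7,"ty":0.6,"tz":0,"ax":0,"ay":0,"az":0},{"jaw":46,"tx":-2.2,"ty":0.8,"tz":0,"ax":0,"ay":0,"az":0},{"jaw":45,"tx":-2.7,"ty":0.9,"tz":0,"ax":0,"ay":0,"az":0},{"jaw":45,"tx":-2.8,"ty":1.0,"tz":0,"ax":0,"ay":0,"az":0}])

```text
time_s: 8.78
position: [0.5076, -0.0346, 0.1056]
eef_rot: [-2.402, -1.707, -0.364]
contact_force: [-4.2, -1.6, 2.1]
finger_gap: 0.492
grasp_force: 17.1
```

```bash
cat >> h.py <<'E'
def face(tag):
    im,d,P=look(tag); profile(im,d,P,range(28,37,1),1,6)
    f=(d>0)&(abs(P[...,0]-1)<13)&(P[...,2]<11)&(P[...,2]>5.5)&(abs(P[...,1]-30)<3)
    print('face',f.sum(),np.percentile(P[f][:,1],[10,50,90]))
    return im
E
python3 -c "
from h import *
face('w5')"
```

```text
tcp [ 9.3  8.4 -7.2] jaw 45.80143343523721
leg 0.97 [317. 286.  89. 148.] [[-12.1, -58.9, -15.0], [6.4, 9.7, 12.4], [30.3, 29.7, 14.9]]
lever 0.68 [344. 265.  27.  73.] [[18.1, -6.6, -14.5], [24.8, 10.2, 9.1], [31.9, 21.9, 15.4]]
mark_edge 0.7 [300. 223.  34.  12.] [[-7.2, 30.1, -3.2], [2.1, 32.4, 3.0], [10.3, 34.4, 5.1]]
lever_tip 0.84 [345. 262.  29.  77.] [[18.1, -6.5, -14.2], [24.9, 10.6, 9.3], [32.1, 21.9, 15.4]]
28 55 12.7 26.0
29 111 10.6 22.0
30 116 6.1 24.0
31 32 4.0 50.0
32 42 3.6 49.0
33 38 3.7 49.0
34 54 3.1 69.0
35 36 2.5 109.0
36 35 2.6 112.0
face 234 [29.012047   29.4637475  29.87353697]
```

Request:
send_rows(moves=[{"jaw":44,"tx":-0.3,"ty":0.3,"tz":0.1,"ax":0,"ay":0,"az":0},{"jaw":43,"tx":-0.8,"ty":0.6,"tz":0.1,"ax":0,"ay":0,"az":0},{"jaw":42,"tx":-1.3,"ty":0.8,"tz":0.1,"ax":0,"ay":0,"az":0},{"jaw":41,"tx":-1.7,"ty":1.0,"tz":0.1,"ax":0,"ay":0,"az":0},{"jaw":40,"tx":-2.2,"ty":1.1,"tz":0.1,"ax":0,"ay":0,"az":0},{"jaw":39,"tx":-2.7,"ty":1.3,"tz":0.1,"ax":0,"ay":0,"az":0},{"jaw":38,"tx":-3.2,"ty":1.4,"tz":0.1,"ax":0,"ay":0,"az":0},{"jaw":36,"tx":-3.8,"ty":1.7,"tz":0.1,"ax":0,"ay":0,"az":0},{"jaw":30,"tx":-4.0,"ty":1.7,"tz":0.1,"ax":0,"ay":0,"az":0},{"jaw":20,"tx":-4.0,"ty":1.7,"tz":0.1,"ax":0,"ay":0,"az":0},{"jaw":20,"tx":-4.0,"ty":1.7,"tz":0.1,"ax":0,"ay":0,"az":0}])

```text
time_s: 10.4
position: [0.5036, -0.0328, 0.1057]
eef_rot: [-2.402, -1.706, -0.363]
contact_force: [-4.2, -2.1, 2.5]
finger_gap: 0.399
grasp_force: 30.0
```

```bash
python3 -c "
from h import *
im=face('w6'); print(arm.state()['contact_force'],arm.state()['grasp_force'])
c=im[150:290,220:400]; cv2.imwrite('pics/w6c.png',cv2.resize(c,None,fx=4,fy=4,interpolation=cv2.INTER_CUBIC)[:,:,::-1])"
```

```text
tcp [ 5.   8.7 -7.2] jaw 37.07284253687197
leg 0.75 [317. 287.  72. 149.] [[-12.1, -58.7, -14.5], [4.4, 10.4, 12.7], [22.2, 30.1, 16.3]]
lever 0.95 [345. 264.  17.  76.] [[16.1, -5.4, -14.8], [19.5, 13.3, 15.0], [23.5, 22.7, 17.0]]
mark_edge 0.63 [308. 223.  33.  11.] [[-7.1, 30.2, -2.5], [1.5, 32.4, 3.0], [9.8, 34.2, 5.0]]
lever_tip 0.69 [344. 257.  16.  87.] [[16.4, -5.2, -17.5], [19.7, 13.9, 15.0], [23.7, 22.7, 16.9]]
28 51 12.9 24.0
29 74 11.7 26.0
30 152 7.9 21.0
31 44 4.0 47.0
32 40 3.7 49.0
33 36 3.9 49.0
34 57 2.8 67.0
35 38 2.9 111.0
36 38 2.7 109.0
face 225 [29.48769515 29.91535495 30.26998628]
[-3.19224056 -1.40171382  1.83318751] 29.994395971298218
```

View pics/w6c.png

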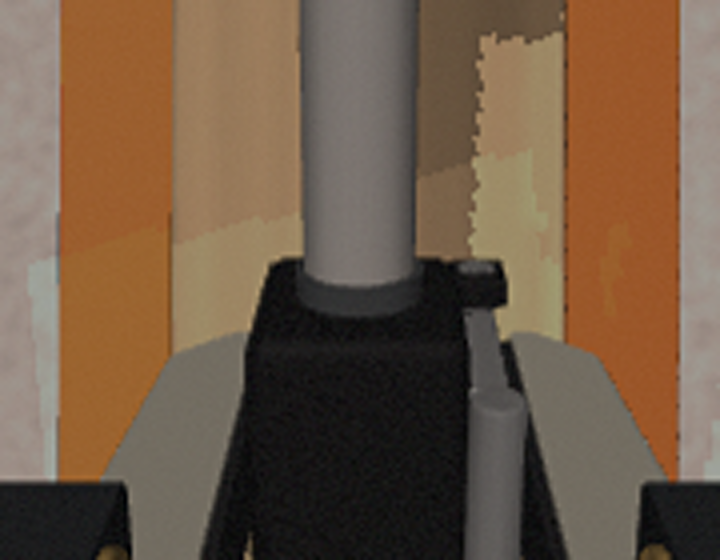

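The crop shows the lever flat against the collar (jaw ~37–38 mm at 30 N). The lip is at the band's lower edge (29.9 vs ~29.9 mm), and the band has not moved.

```bash
python3 -c "
from rig import arm
print(arm.job_done())"
```

```text
the job is handed in; nothing more can be done
None
```

The job is handed in: the collar's lip measured at the band's lower edge to within about 0.3 mm, and only then did I close the lever, which is still squeezed flat at 30 N with the leg held; the band did not move, the arm kept clear of the square, mallet and hook, and about 10.5 s of the 38 s were used.

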